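Fit the controller chip and probe its test pad

TASK

Fit the chip into the green board's zero-force socket, its notched end towards the lever and sitting fully home, let go of it, and then swing the red-tipped lever down flat to lock it. Then take the yellow probe out of its stand and touch its spring tip to the gold pad ringed in red, the probe upright and pressed lightly so that the spring tip gives about half its travel. Finish holding the probe there, without letting go, and leave the spool, speaker and screwdriver where they are.

Things in the scene. Friction and masses are not known exactly. Their poses are not given: they have to be found in the camera images.
- chip: 40-pin chip, a dark flat block with a white label, standing on its pins. Origin: centre of its underside at the pins' feet; own y runs along it to the notched end, z up. Body 15.2 (x) by 52 (y) mm, from 4.5 to 9.5 mm above the origin. A row of pins (48 mm long, 1.6 mm thick) hangs flush with each long side. Hold it by the body's long sides, above the pins: the fingers must stay above the socket
- chip_notch (a point): point in the middle of the chip's notched end face (26 mm from its middle along own y); on the top a pale round notch mark and a pale dot lie at this end
- board: green circuit board, 120 (x) by 190 (y) mm, fixed, its top face 12 mm above the bench; origin under its centre at bench height, z up. On it a blue-grey socket block 30 (x) by 62 (y) by 10 mm, with the lever housing (30 by 14, 14 mm tall) at its +y end. Other parts rise up to 14 mm above the top face, from 29 mm off the socket's centre line
- socket_seat (a point): middle of the socket's top face, 22 mm above the bench, axes as the board's: y runs along the socket to the lever. Two slots for the pin rows, 5 (x) by 52 (y) mm, 7 mm deep, 1.5 mm bevels, 6.8 mm either side (x). With the chip fully home its body rests on this face, its origin 4.5 mm below this point, own y along this y. The chip starts turned from it by up to 0.85 rad
- lever (a joint): the socket's locking lever, rad: 0 = upright (open), 1.55 = lying flat (shut), pointing outward along the board's +y, away from the chip. Turns about the board's x, needs 1 to 2 N at its tip, stays where it is left; starts between 0 and 0.3
- lever_pivot (a point): fixed point on the lever's turning axis, 21 mm above the bench (8.5 mm towards -x and 38 mm towards +y of socket_seat, in the board's axes)
- lever_tip (a point): centre of the red ball, 9 mm across, on the end of the lever's 3.6 mm steel rod, 30 mm from the pivot
- pad_marked: gold test pad ringed in red paint, a disc 10 mm across and 1.8 mm thick fixed on the board's top face; origin at its underside. The one of four like pads to be probed; the pads lie at the board's -y end, at least 32 mm apart
- pad_marked_top (a point): centre of the ringed pad's top face, 13.8 mm above the bench
- stand: probe stand, fixed: round steel foot 72 mm across and 12 mm high, carrying a black block 34 by 34 mm whose top is 62 mm above the bench, with an upright 12 mm bore in which the probe's nose hangs; origin under its centre
- probe: yellow pen-shaped probe, some 65 g, upright in the stand, own z up its length; origin at the middle of the handle's lower end, which rests on the stand's top. Handle 20 (x) by 16 (y) by 82 mm tall; below it a nose 10 mm across reaches to z = -35 mm and the spring tip to z = -47 mm. Draw it at least 50 mm straight up to clear the bore
- probe_grip (a point): middle of the probe's handle, 41 mm above its origin; axes as the probe's
- probe_tip (a point): very end of the brass spring tip, 3 mm thick, on the probe's axis, 47 mm below its origin while not pressed
- plunger (a joint): how far the spring tip is pushed into the probe, m: 0 = free, 0.006 = fully in. It starts to give at 1 N and is fully in at 3.4 N
- spool: solder spool, loose bystander, 60 mm across, 40 mm high, standing on end beyond the board; origin under its centre
- speaker: small loudspeaker, loose bystander, lying face down, 76 mm across, 32 mm high; origin under its centre
- screwdriver: screwdriver with red handle, loose bystander, 150 mm long, lying; origin under its middle, own x along it towards the blade

How it is judged (in metres and radians):
On the way, in this order (a step that is already met when the one before it is completed fails the run):
1. the chip sits fully home in the socket, notch towards the lever, let go, with the lever still up (horizontal distance between chip and socket_seat below 0.003 m and z of chip in the frame of socket_seat between -0.0065 and -0.003 m and angle between the z axis of chip and the z axis of board, either way round below 0.06 rad and y of chip_notch in the frame of socket_seat above 0.02 m and contact force between the fingers and chip below 0.05 N and value of joint lever below 0.7 rad), for 0.2 s.
2. the lever lies flat with the chip still home (horizontal distance between chip and socket_seat below 0.003 m and z of chip in the frame of socket_seat between -0.0065 and -0.003 m and angle between the z axis of chip and the z axis of board, either way round below 0.06 rad and y of chip_notch in the frame of socket_seat above 0.02 m and value of joint lever above 1.4 rad), for 0.2 s.
3. the probe is out of its stand in the fingers (height (world z) of probe_tip above 0.062 m and contact force between probe and stand below 0.05 N and contact force between the fingers and probe above 1 N), for 0.1 s.
At the end, for the whole second after the job is handed in: Fingers still hold the probe upright (0.15 rad) and at rest, tip within 5 mm of the ringed pad's centre, 0.5 to 6 N on it, spring tip in 1 to 5 mm, probe clear of stand and board; chip home (3 mm sideways, 1.5 mm in height, 0.06 rad), notch towards the lever; lever past 1.4 rad (all of step 2 and angle between probe's own z axis and vertical below 0.15 rad and horizontal distance between probe_tip and pad_marked_top below 0.005 m and contact force between probe and pad_marked between 0.5 and 6 N and value of joint plunger between 0.001 and 0.005 m and contact force between the fingers and probe above 1 N and contact force between probe and stand below 0.05 N and contact force between probe and board below 0.3 N and linear speed of probe below 0.02 m/s); the arm keeps its last pose, push and grip.
It fails at once if the ringed pad or the board is pressed with more than 12 N by the probe (contact force between probe and pad_marked above 12 N or contact force between probe and board above 12 N).
It fails at once if the spool, speaker or screwdriver is moved by more than 20 mm (distance of any of spool, speaker, screwdriver from where it was at the start of the episode above 0.02 m).
It also fails if it takes over 58 s, if anything falls off the work surface, if the arm or the gripper's body presses on something with over 40 N, if the wrist force passes 120 N, or if a joint passes its speed limit or range.

ROBOT

A 6-joint arm with a two-finger parallel gripper is mounted at the origin on the work surface. World frame = base frame: x ahead of the robot, y to its left, z up, the work surface at z = 0. Lengths are in mm, angles in rad, forces in N, time in s.
With the tool pointing down it reaches from about 300 to 1000 mm from the base axis. Payload 5.1 kg.
Tool frame: the origin (TCP) lies on the mounting face of the last link; the fingertips stand robot.tip_extent ahead of it and the grasp point (between the pads) lies 171 mm ahead of it (robot.tip_extent is the distance from the TCP to the fingertips, in mm); z points along the fingers, x is the direction in which the jaws open and shut, and the axes are right-handed (so a half turn about z gives the same grasp; the last joint's range is limited). The gripper opens to 95 mm and grips with 3 to 60 N. Pads are 20 mm wide; open, the fingers measure 119 mm over their backs; the gripper's body (75 mm by 180 mm) begins 59 mm behind the grasp point.
Start: joints at [1.125, 0.124, 1.65, -0, 1.367, -0.083], TCP at [230.701, 607.67, 404.756] pointing down, gripper open.
Joint ranges: [-2.61, 2.61], [-1.02, 2.33], [0.03, 2.71], [-1.35, 4.49], [0.32, 2.68], [-2.91, 2.91]. Speed limits (rad/s): [2.57, 2.57, 3.14, 3.14, 3.14, 3.14].

INTERFACE

Orientations are given as a 3x3 rotation matrix whose columns are the frame's x, y, z axes.
In Python, from cell import monitor, imaging, order, robot gives the robot as it stands. The module is installed in compiled form; this text tells all that it offers.
- The arm moves only by the tool apply_moves, never from a script. Its argument "motion" is text: rows parted by semicolons, each of 5 numbers parted by spaces: the shift along the world's x, y, z in mm, then the turn about the world's z in rad, then the finger opening in mm, from 0 to 95.1. In form: tx ty tz twist hand; .... A call has 1 to 12 rows; each row is the pose to reach, as a shift and turn from the pose measured when the call began; what a row does not reach only later rows make up. A row lasts 1/12 s, in which the tool goes at most 41.7 mm and 7.16 degrees, less where a joint would pass 70% of its speed; a pose out of reach is approached as far as the arm can. A call with a gripper value outside its range is refused whole. The fingers move at their own pace and stop on an object; "newtons" is the grip in N (left out, the last holds). Time passes only in rows, so rows that repeat a pose let the fingers close. It gives the time, the measured TCP pose, the force and the opening at its end, in the units of the state.
- monitor.get_obs(): the state, without advancing time (a new reading comes with each control period).
- imaging.capture(name): name is "side" or "top"; returns a dict with "image" (420x560x3 uint8, blue, green, red), "K" (3x3 intrinsics, pixels), "R" (3x3) and "t" (3): a world point X has camera coordinates R X + t. Camera axes: x right, y down, z forward; pixel columns grow to the right and rows downward; lengths in mm; the calibration is good to about 2 mm. A picture is of the moment at which its call begins. There is no depth.
- order.hand_in(): hands the job in, once; it reports no verdict.
The state is a dict: "time": time; "joint_pos": joint angles; "dq": joint speeds; "tau": joint torques, N m; "eef_pos": TCP position; "eef_rot": TCP orientation; "contact_force": force on the tool from outside, world axes, zero at the start; "moment": the same for the moment, N m; "width": opening from 0.0 (shut) to 1.0 (fully open).
Only numpy, scipy, OpenCV 4.12 (cv2) and the standard library are available. Lean on these libraries where they do the work, as an engineer would, in place of code of your own. Each camera call takes 0.05 s, during which the arm holds its last target.

## Working session

There is one attempt and no reset: what is moved stays moved. The work goes in short steps, Python scripts to look and compute and a tool call to move; the robot and the scene stay as the last step left them, time stands still between calls to the robot, and variables do not carry over. Pictures are saved under pics/ and viewed, and the job is handed in when it is done.

Besides the shell and the picture viewer there is one more tool, called as name(argument=value, ...) on one line, values as JSON. apply_moves: Moves the arm, as the interface text tells. Its arguments: {"type":"object","properties":{"motion":{"type":"string"},"newtons":{"type":"number"}},"required":["motion"]}

```bash
mkdir -p pics; ls; python3 - <<'E'
from cell import monitor, imaging, order, robot
import cv2
print(monitor.get_obs()); print(robot.tip_extent, [a for a in dir(robot) if a[0]!='_'])
for n in('top','side'):
    c=imaging.capture(n); cv2.imwrite(f'pics/{n}0.png',c['image']); print(n,c['K'],c['R'],c['t'])
E
```

```text
pics
{'time': 0.0, 'joint_pos': array([ 1.12540582e+00,  1.24511755e-01,  1.65161928e+00,  2.01777354e-05,
        1.36750202e+00, -8.26287427e-02]), 'dq': array([ 0.00031753,  0.00198142, -0.00015648, -0.00118468,  0.00032553,
       -0.00175096]), 'tau': array([ 4.88281275e-04, -4.17597556e+01, -3.59933925e+01,  7.74489529e-02,
        4.89303761e-02, -1.71980091e-04]), 'eef_pos': array([230.59881842, 607.46963867, 403.51469928]), 'eef_rot': array([[ 3.54860529e-01,  9.34918820e-01, -8.96855185e-04],
       [ 9.34917043e-01, -3.54861613e-01, -1.83282058e-03],
       [-2.03179793e-03, -1.88089518e-04, -9.99997918e-01]]), 'contact_force': array([-1.13033335,  0.33725843, -1.27688197]), 'moment': array([ 0.01546106, -0.00768175, -0.07263122]), 'width': 0.9980806595658658}
190.1 ['Unreachable', 'tip_extent']
top [[474.12279312   0.         281.49223058]
 [  0.         474.12279312 212.02623116]
 [  0.           0.           1.        ]] [[ 0.00729076 -0.99953906  0.02947066]
 [-0.99389525 -0.0104878  -0.10982821]
 [ 0.11008666 -0.02849002 -0.99351359]] [ -9.98979697 608.68204526 961.07674947]
side [[543.47272157   0.         282.61181021]
 [  0.         543.47272157 208.77162722]
 [  0.           0.           1.        ]] [[ 0.96571141 -0.25890693  0.01920103]
 [-0.12084571 -0.51374164 -0.84939145]
 [ 0.2297777   0.81794665 -0.52741396]] [-614.94852125  163.15006686  970.21939526]
```

View pics/top0.png

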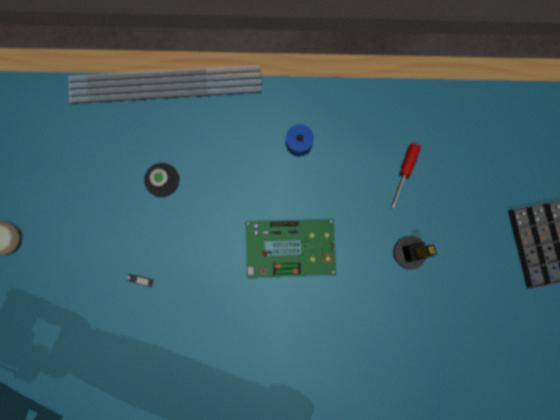

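View pics/side0.png

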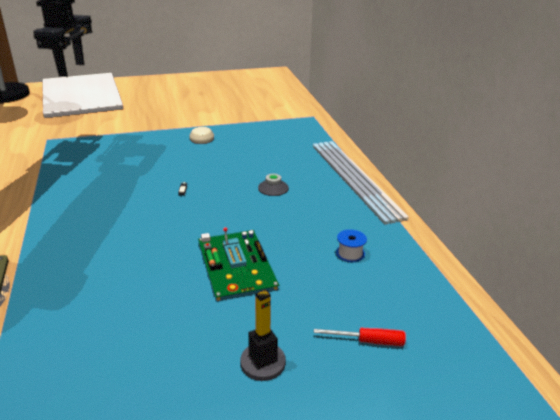

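```bash
python3 - <<'E'
import cv2,numpy as np
t=cv2.imread('pics/top0.png');s=cv2.imread('pics/side0.png')
def crop(im,x0,y0,w,h,k): return cv2.resize(im[y0:y0+h,x0:x0+w],None,fx=k,fy=k,interpolation=cv2.INTER_CUBIC)
cv2.imwrite('pics/a1.png',np.clip(crop(t,240,210,100,75,8).astype(float)*1.4,0,255))
a=crop(t,120,265,40,30,10);b=crop(t,385,225,60,45,400/60.)[:300];
c=crop(s,170,175,40,30,10);d=crop(s,225,280,80,100,3);d=cv2.copyMakeBorder(d,0,0,0,160,0)
cv2.imwrite('pics/a2.png',np.vstack([np.hstack([a,b]),np.hstack([c,d])]))
cv2.imwrite('pics/a3.png',crop(s,190,220,96,80,8)[:600])
E
```

```text
[ WARN:0@0.101] global loadsave.cpp:1063 imwrite_ Unsupported depth image for selected encoder is fallbacked to CV_8U.
```

View pics/a1.png

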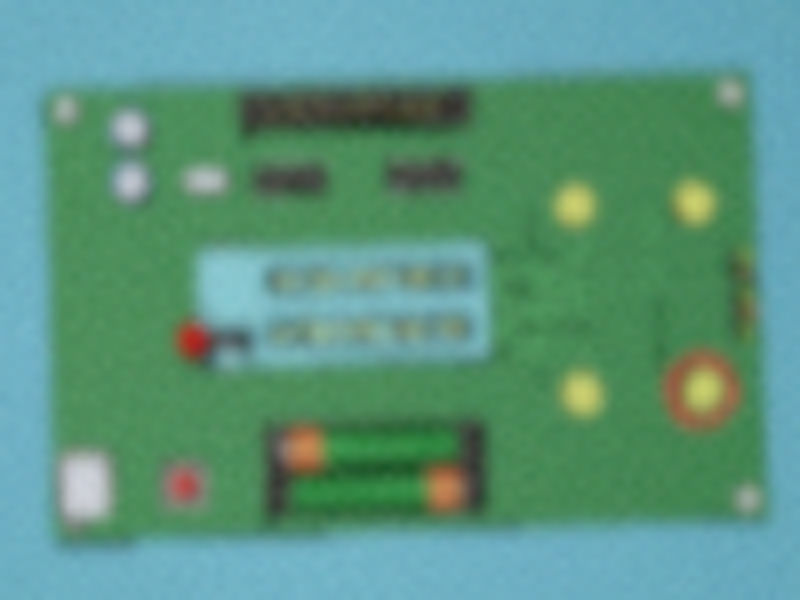

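View pics/a2.png

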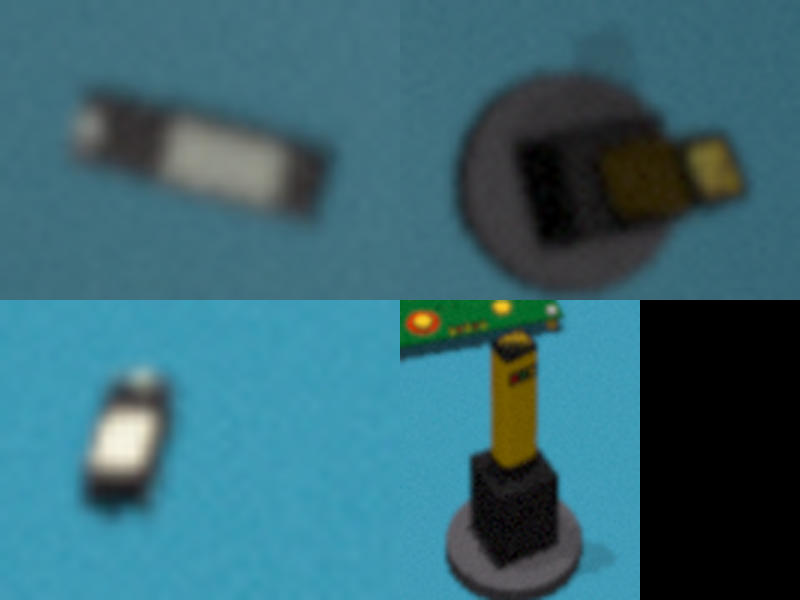

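View pics/a3.png

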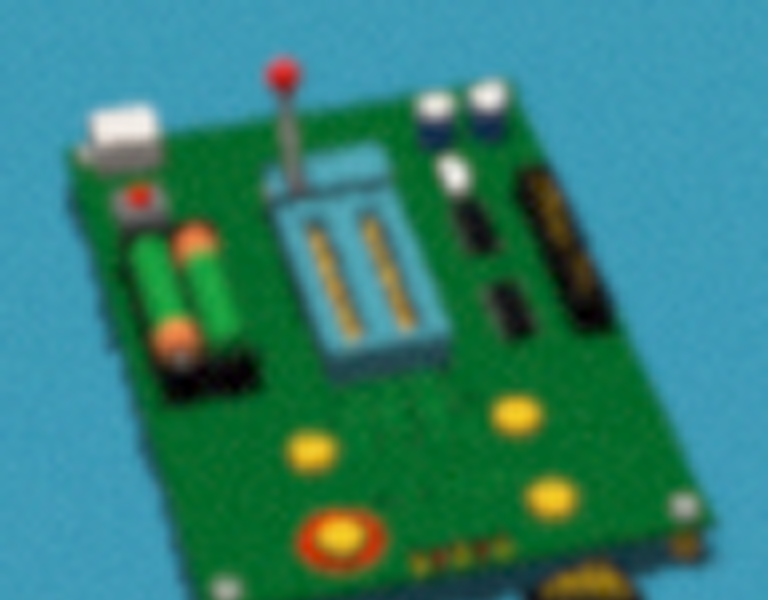

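```bash
cat >h.py <<'E'
import numpy as np,cv2
from cell import monitor,imaging
def ray(c,u,v):
    d=c['R'].T@np.linalg.inv(c['K'])@np.array([u,v,1.]); o=-c['R'].T@c['t']; return o,d
def onz(c,uv,z):
    out=[]
    for u,v in np.atleast_2d(uv):
        o,d=ray(c,u,v); out.append((o+d*(z-o[2])/d[2])[:2])
    return np.array(out)
def tri(c1,p1,c2,p2):
    A=[];b=[]
    for c,p in((c1,p1),(c2,p2)):
        o,d=ray(c,*p); d/=np.linalg.norm(d); P=np.eye(3)-np.outer(d,d); A.append(P);b.append(P@o)
    X=np.linalg.lstsq(np.vstack(A),np.hstack(b),rcond=None)[0]
    return X,[np.linalg.norm(A[i]@X-b[i]) for i in(0,1)]
def proj(c,X):
    q=c['K']@(c['R']@np.asarray(X,float)+c['t']); return q[:2]/q[2]
def comps(mask,off=(0,0),mn=3):
    n,l,st,ce=cv2.connectedComponentsWithStats(mask.astype(np.uint8))
    return [(st[i,4],np.round(ce[i]+off,2),st[i,:4]+np.array([off[0],off[1],0,0])) for i in range(1,n) if st[i,4]>=mn]
E
python3 - <<'E'
from h import *
for n,r in(('top',(230,205,350,290)),('side',(180,215,300,305))):
    c=imaging.capture(n); im=c['image']; hsv=cv2.cvtColor(im,cv2.COLOR_BGR2HSV)
    x0,y0,x1,y1=r; H,S,V=[hsv[y0:y1,x0:x1,i].astype(int) for i in range(3)]
    g=(H>40)&(H<85)&(S>90)
    m=cv2.morphologyEx(g.astype(np.uint8),cv2.MORPH_CLOSE,np.ones((7,7)))
    cs=max(cv2.findContours(m,0,2)[0],key=cv2.contourArea).reshape(-1,2)+[x0,y0]
    w=onz(c,cv2.convexHull(cs.astype(np.int32)).reshape(-1,2),12)
    print(n,'board',cv2.minAreaRect(w.astype(np.float32)))
    print('gold',[(a,p,onz(c,p,13.8)[0].round(1)) for a,p,_ in comps((H>18)&(H<35)&(S>120)&(V>100),(x0,y0))])
    print('red',[(a,p) for a,p,_ in comps(((H<8)|(H>172))&(S>150)&(V>80),(x0,y0))])
    if n=='top':
        print(hsv[235:262:2,270:276:2,0]); 
        print('H sock',hsv[243,266],hsv[245,285],hsv[230,280], 'mat',hsv[215,235])
E
```

```text
top board ((535.23681640625, -24.51042938232422), (119.28264617919922, 189.7711944580078), 2.2375032901763916)
gold [(np.int32(8), array([325.88, 258.12]), array([ 513.5, -100.1])), (np.int32(5), array([329.8, 258. ]), array([ 513.8, -108.5]))]
red [(np.int32(7), array([263.71, 252.  ]))]
[[67 67 66]
 [67 66 66]
 [69 68 70]
 [89 87 85]
 [93 94 91]
 [93 93 80]
 [94 94 93]
 [93 94 93]
 [96 93 80]
 [93 94 91]
 [87 86 85]
 [68 68 68]
 [68 65 67]
 [67 67 67]]
H sock [ 93  88 145] [ 77  58 109] [65 89 86] mat [ 97 113 138]
side board ((534.7706909179688, -26.591705322265625), (119.84394073486328, 191.93551635742188), 2.1036391258239746)
gold [(np.int32(3), array([231.67, 256.  ]), array([529.1, -11.5])), (np.int32(4), array([239.5, 257.5]), array([543.1, -20. ])), (np.int32(23), array([254.26, 271.61]), array([561.8, -70.2])), (np.int32(26), array([228.5, 276. ]), array([511.9, -71.7])), (np.int32(26), array([258.5, 282. ]), array([ 562.8, -102.2])), (np.int32(22), array([232.32, 286.86]), array([ 513.1, -104.4])), (np.int32(3), array([232., 291.]), array([ 510.5, -115.6])), (np.int32(21), array([263.29, 292.24]), array([ 564.8, -132.4])), (np.int32(40), array([261.23, 301.5 ]), array([ 555.5, -155.8]))]
red [(np.int32(5), array([225., 229.])), (np.int32(4), array([207.  , 244.25]))]
```

```bash
python3 - <<'E'
from h import *
T=imaging.capture('top');S=imaging.capture('side')
yaw=0.038
def bf(p,o): 
    d=np.atleast_2d(p)-o; c,s=np.cos(yaw),np.sin(yaw); return d@np.array([[c,-s],[s,c]])
o=np.array([535.,-25.])
# pads: weighted centroid of yellowness (min(G,R)-B) top
for n,c,pts in(('top',T,[(312,235.5),(326.7,235.4),(312.7,259.2),(327.8,258.8)]),('side',S,[(228.5,276),(254.3,271.6),(258.5,282),(232.3,286.9)])):
    im=c['image'].astype(float)
    for u,v in pts:
        x0,y0=int(round(u))-4,int(round(v))-4
        p=im[y0:y0+9,x0:x0+9]; w=np.clip(np.minimum(p[...,2]*0.9,p[...,1])-p[...,0]-40,0,None)
        yy,xx=np.mgrid[y0:y0+9,x0:x0+9]; q=((w*xx).sum()/w.sum(),(w*yy).sum()/w.sum())
        W=onz(c,q,13.8)[0]; print(n,np.round(q,2),W.round(1),'board',bf(W,o).round(1))
# socket hull
for n,c,r in(('top',T,(255,232,306,262)),('side',S,(218,232,250,270))):
    x0,y0,x1,y1=r; hsv=cv2.cvtColor(c['image'],cv2.COLOR_BGR2HSV)[y0:y1,x0:x1].astype(int)
    m=((hsv[...,0]>78)&(hsv[...,0]<110)&(hsv[...,2]>(60 if n=='top' else 60))).astype(np.uint8)
    m=cv2.morphologyEx(m,cv2.MORPH_CLOSE,np.ones((5,5)))
    cs=max(cv2.findContours(m,0,2)[0],key=cv2.contourArea).reshape(-1,2)+[x0,y0]
    w=bf(onz(c,cs,22),o); print(n,'socket in board frame at z22: min',w.min(0).round(1),'max',w.max(0).round(1))
    print(cv2.minAreaRect(onz(c,cs,22).astype(np.float32)))
E
```

```text
top [311.44 235.14] [562.  -69.4] board [[ 25.3 -45.4]]
top [326.29 235.  ] [ 562.6 -101.2] board [[ 24.7 -77.2]]
top [312.36 258.83] [511.8 -71.4] board [[-25.  -45.4]]
top [327.6  257.99] [ 513.8 -103.8] board [[-24.2 -77.9]]
side [228.48 275.99] [511.9 -71.7] board [[-24.9 -45.8]]
side [254.13 271.39] [561.7 -69.5] board [[ 25.  -45.5]]
side [258.51 281.86] [ 562.9 -101.8] board [[ 24.9 -77.8]]
side [232.13 286.59] [ 512.9 -103.5] board [[-25.  -77.6]]
top socket in board frame at z22: min [-16.1 -21.6] max [16.4 56.3]
((534.929931640625, -7.602741241455078), (31.544422149658203, 77.9771728515625), 0.504400908946991)
side socket in board frame at z22: min [-18.9 -38.2] max [45.3 91.7]
((532.0059204101562, -1.7922439575195312), (123.96029663085938, 64.85264587402344), 76.60517883300781)
```

```bash
python3 - <<'E'
from h import *
T=imaging.capture('top');S=imaging.capture('side')
yaw=0.038;c_,s_=np.cos(yaw),np.sin(yaw);R=np.array([[c_,-s_],[s_,c_]])
o=np.array([535.,-25.]); bf=lambda p:(np.atleast_2d(p)-o)@R
for n,c,z in(('top',T,20),('side',S,18)):
    im=c['image'].astype(float)
    gy=im[...,0] # blue channel low in slots
    # sample blue on board-frame grid at z=22
    for x in(-6.8,0,6.8):
        row=[]
        for y in range(-30,48,3):
            acc=[]
            for dx in (-1,0,1):
                w=o+R@np.array([x+dx,y]); u,v=proj(c,[*w,22]); acc.append(cv2.getRectSubPix(c['image'],(1,1),(float(u),float(v)))[0,0].astype(float))
            a=np.mean(acc,0); row.append(int(a[0]))
        print(n,x,row)
    print('x scan at y=10', [int(np.mean([cv2.getRectSubPix(c['image'],(1,1),tuple(map(float,proj(c,[*(o+R@np.array([x,y])),22]))))[0,0][0] for y in (-5,0,5,10,15,20)])) for x in range(-18,19)])
# red ball: redness centroid
q=[]
for n,c,(u,v) in(('top',T,(263.7,252)),('side',S,(225,229))):
    im=c['image'].astype(float); x0,y0=int(u)-5,int(v)-5; p=im[y0:y0+11,x0:x0+11]; w=np.clip(p[...,2]-1.2*np.maximum(p[...,0],p[...,1])-20,0,None)
    yy,xx=np.mgrid[y0:y0+11,x0:x0+11]; q.append(((w*xx).sum()/w.sum(),(w*yy).sum()/w.sum()))
X,e=tri(T,q[0],S,q[1]); print('ball',q,X,e,bf(X[:2]))
# chip
im=T['image']; hsv=cv2.cvtColor(im,cv2.COLOR_BGR2HSV)[265:297,120:165].astype(int)
m=((hsv[...,1]<85)|(hsv[...,2]<70)).astype(np.uint8); m=cv2.morphologyEx(m,cv2.MORPH_CLOSE,np.ones((5,5)))
cs=max(cv2.findContours(m,0,2)[0],key=cv2.contourArea).reshape(-1,2)+[120,265]
for z in(4.5,9.5): print('chip top',z,cv2.minAreaRect(onz(T,cs,z).astype(np.float32)))
x0,y0,x1,y1=170,172,198,200
hsv=cv2.cvtColor(S['image'],cv2.COLOR_BGR2HSV)[y0:y1,x0:x1].astype(int)
m=((hsv[...,1]<85)|(hsv[...,2]<90)).astype(np.uint8); m=cv2.morphologyEx(m,cv2.MORPH_CLOSE,np.ones((5,5)))
cs=max(cv2.findContours(m,0,2)[0],key=cv2.contourArea).reshape(-1,2)+[x0,y0]
print('chip side',cv2.minAreaRect(onz(S,cs,7).astype(np.float32)),onz(S,cs,7).mean(0))
# stand foot, top
x0,y0,x1,y1=385,228,450,275
hsv=cv2.cvtColor(T['image'],cv2.COLOR_BGR2HSV)[y0:y1,x0:x1].astype(int)
m=((hsv[...,1]<85)).astype(np.uint8)
m=((hsv[...,0]<80)|(hsv[...,0]>115)|(hsv[...,1]<90)).astype(np.uint8)
cv2.imwrite('pics/standmask.png',cv2.resize(m*255,None,fx=8,fy=8,interpolation=0))
cv2.imwrite('pics/s_stand.png',cv2.resize(S['image'][285:380,230:300],None,fx=6,fy=6,interpolation=cv2.INTER_CUBIC))
cv2.imwrite('pics/t_stand.png',cv2.resize(T['image'][y0:y1,x0:x1],None,fx=12,fy=12,interpolation=cv2.INTER_CUBIC))
E
```

```text
top -6.8 [58, 63, 68, 99, 122, 101, 89, 98, 99, 99, 95, 92, 110, 110, 98, 100, 109, 111, 108, 93, 94, 100, 104, 120, 104, 84]
top 0 [60, 60, 68, 102, 133, 132, 130, 130, 131, 133, 134, 134, 132, 132, 131, 134, 135, 133, 133, 131, 133, 132, 135, 141, 143, 144]
top 6.8 [59, 60, 66, 93, 117, 100, 96, 94, 88, 93, 92, 105, 110, 103, 102, 110, 112, 106, 98, 102, 104, 98, 99, 129, 146, 148]
x scan at y=10 [71, 79, 89, 99, 109, 116, 117, 117, 112, 107, 104, 101, 101, 102, 109, 116, 123, 131, 133, 134, 130, 123, 115, 107, 102, 101, 102, 106, 111, 117, 121, 121, 118, 109, 99, 88, 77]
side -6.8 [75, 80, 94, 125, 142, 121, 94, 84, 88, 87, 83, 79, 84, 91, 93, 84, 80, 85, 90, 91, 98, 118, 144, 152, 132, 98]
side 0 [71, 80, 97, 128, 159, 175, 176, 176, 174, 176, 178, 178, 177, 176, 177, 175, 173, 177, 177, 175, 177, 178, 177, 164, 135, 127]
side 6.8 [75, 83, 94, 127, 146, 115, 87, 80, 80, 82, 88, 88, 83, 87, 85, 85, 88, 85, 80, 87, 100, 123, 148, 155, 142, 130]
x scan at y=10 [59, 78, 103, 129, 152, 165, 164, 152, 130, 105, 86, 79, 90, 109, 131, 152, 166, 175, 178, 175, 163, 144, 118, 94, 82, 82, 95, 115, 136, 155, 166, 167, 156, 135, 108, 83, 62]
ball [(np.float64(263.7845022624435), np.float64(252.11142533936652)), (np.float64(224.9436784980933), np.float64(228.92373129950136))] [524.32733428  31.45486101  50.87613725] [np.float64(0.14893379425830805), np.float64(0.14893379425736974)] [[-8.52019253 56.81956921]]
chip top 4.5 ((464.6712646484375, 294.0217590332031), (53.25995635986328, 17.08120346069336), 76.45681762695312)
chip top 9.5 ((464.8411560058594, 292.69378662109375), (52.998199462890625, 16.997264862060547), 76.456787109375)
chip side ((464.7003479003906, 292.6129150390625), (63.481117248535156, 16.70626449584961), 83.56632995605469) [464.4436385  290.71035511]
```

View pics/s_stand.png

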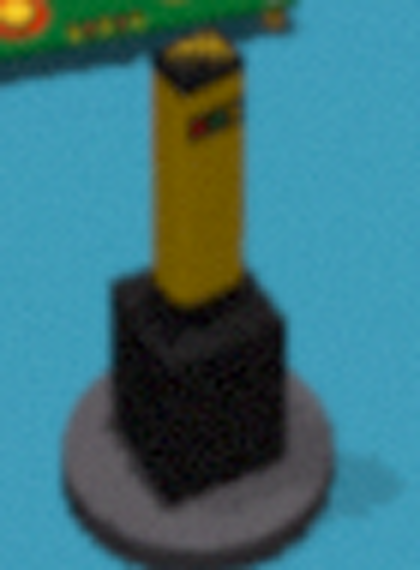

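View pics/t_stand.png

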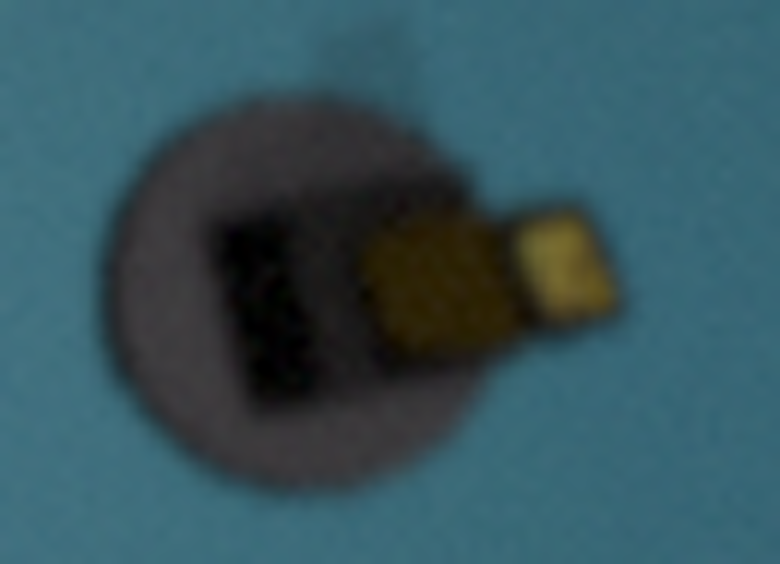

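apply_moves(motion="234 -314 -140 -1.445 40; 234 -314 -140 -1.445 40; 234 -314 -140 -1.445 40; 234 -314 -140 -1.445 40; 234 -314 -140 -1.445 40; 234 -314 -140 -1.445 40; 234 -314 -140 -1.445 40; 234 -314 -140 -1.445 40; 234 -314 -140 -1.445 40; 234 -314 -140 -1.445 40; 234 -314 -140 -1.445 40; 234 -314 -140 -1.445 40", newtons=10)

```text
time: 1.4
eef_pos: [465.7, 291.4, 263.4]
eef_rot: [[0.97, -0.244, -0.002], [-0.244, -0.97, -0.001], [-0.002, 0.001, -1.0]]
contact_force: [-0.2, -0.2, -0.1]
width: 0.42
```

apply_moves(motion="0 0 0 0 40; 0 0 0 0 40; 0 0 0 0 40")

```text
time: 1.65
eef_pos: [465.6, 291.6, 263.5]
eef_rot: [[0.97, -0.242, -0.002], [-0.242, -0.97, -0.001], [-0.002, 0.001, -1.0]]
contact_force: [0.3, -0.7, 0.6]
width: 0.417
```

```bash
python3 - <<'E'
from h import *
o=monitor.get_obs();print(o['time'],o['eef_pos'],np.arctan2(o['eef_rot'][1,0],o['eef_rot'][0,0]),o['eef_rot'][:,2],o['joint_pos'],o['contact_force'],o['width'])
o2=monitor.get_obs();print(o2['eef_pos'])
for n in('top','side'):
    c=imaging.capture(n); cv2.imwrite(f'pics/{n}1.png',c['image'])
    x0,y0=(100,240) if n=='top' else (130,110)
    cv2.imwrite(f'pics/{n}1c.png',cv2.resize(c['image'][y0:y0+100,x0:x0+100],None,fx=6,fy=6,interpolation=cv2.INTER_CUBIC))
E
```

```text
1.65 [465.61657498 291.57398929 263.52086125] -0.2447352766530448 [-2.01879425e-03 -7.57319491e-04 -9.99997675e-01] [4.61707344e-01 3.57307352e-02 1.99421274e+00 2.46611523e-04
 1.11379397e+00 7.06332477e-01] [ 0.31765609 -0.72434271  0.64636846] 0.4165901567491462
[465.61657498 291.57398929 263.52086125]
```

View pics/top1c.png

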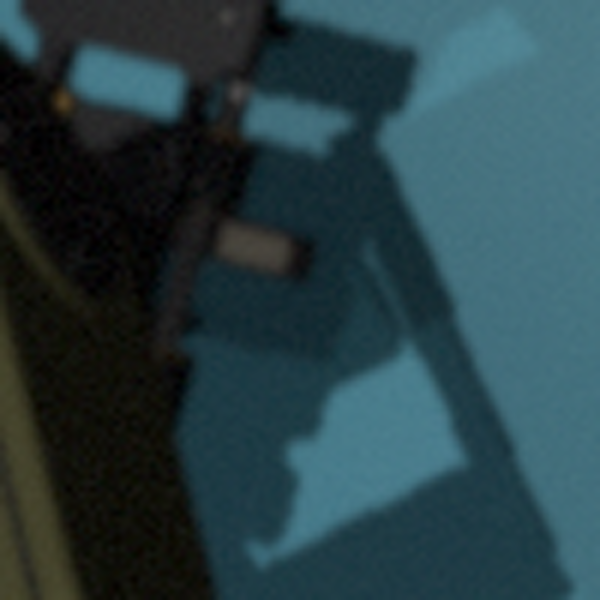

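View pics/side1c.png

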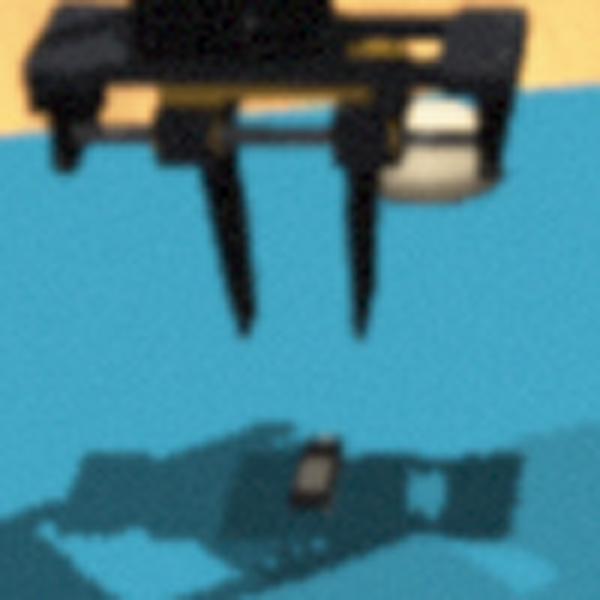

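```bash
python3 - <<'E'
from h import *
S=imaging.capture('side')
o=monitor.get_obs(); p=o['eef_pos']; r=o['eef_rot']
for s in(-20,0,20): print(proj(S,p+r[:,2]*190.1+r[:,0]*s))
print(o['width']*95.1)
E
```

```text
[171.95681016 163.81251199]
[180.50973973 163.90410352]
[189.05586827 163.99562223]
40.094041252775206
```

apply_moves(motion="-0.8 1.4 -30 0.008 40; -0.8 1.4 -55 0.008 40; -0.8 1.4 -63 0.008 40; -0.8 1.4 -67.5 0.008 40; -0.8 1.4 -67.5 0.008 40; -0.8 1.4 -67.5 0.008 40")

```text
time: 2.3
eef_pos: [465.1, 293.6, 197.2]
eef_rot: [[0.972, -0.234, -0.0], [-0.234, -0.972, -0.0], [-0.0, 0.0, -1.0]]
contact_force: [0.4, -0.1, 1.3]
width: 0.418
```

apply_moves(motion="0 -0.4 -1.5 0 40; 0 -0.4 -1.5 0 40; 0 -0.4 -1.5 0 40")

```text
time: 2.55
eef_pos: [465.6, 293.5, 196.9]
eef_rot: [[0.972, -0.234, 0.001], [-0.234, -0.972, 0.001], [0.001, -0.001, -1.0]]
contact_force: [-0.0, -0.8, 0.6]
width: 0.425
```

apply_moves(motion="0 0 0 0 30; 0 0 0 0 20; 0 0 0 0 12; 0 0 0 0 10; 0 0 0 0 10; 0 0 0 0 10; 0 0 0 0 10; 0 0 0 0 10")

```text
time: 3.22
eef_pos: [465.6, 293.5, 196.9]
eef_rot: [[0.972, -0.234, 0.001], [-0.234, -0.972, 0.001], [0.001, -0.001, -1.0]]
contact_force: [-0.1, -0.6, 0.7]
width: 0.154
```

apply_moves(motion="0 0 0 0 25; 0 0 0 0 25; 0 0 0 0 25; 0 -0.5 -1.5 0 25; 0 -0.5 -1.5 0 25; 0 -0.5 -1.5 0 25; 0 -0.5 -1.5 0 12; 0 -0.5 -1.5 0 10; 0 -0.5 -1.5 0 10; 0 -0.5 -1.5 0 10; 0 -0.5 -1.5 0 10; 0 -0.5 -1.5 0 10")

```text
time: 4.22
eef_pos: [465.6, 293.0, 195.4]
eef_rot: [[0.972, -0.234, 0.001], [-0.234, -0.972, 0.001], [0.001, -0.001, -1.0]]
contact_force: [0.1, 0.5, 0.1]
width: 0.16
```

apply_moves(motion="0 0 20 0 10; 0 0 55 0 10; 5 -30 70 0.05 10; 15 -70 70 0.1 10; 25 -110 70 0.15 10; 34 -150 70 0.2 10; 43 -190 70 0.25 10; 52 -230 70 0.274 10; 60 -270 70 0.274 10; 69 -308.3 70 0.274 10; 69 -308.3 70 0.274 10; 69 -308.3 70 0.274 10")

```text
time: 5.22
eef_pos: [534.9, -17.1, 265.5]
eef_rot: [[0.999, 0.033, 0.001], [0.033, -0.999, 0.001], [0.001, -0.001, -1.0]]
contact_force: [-0.3, 0.8, -0.9]
width: 0.159
```

```bash
python3 - <<'E'
from h import *
o=monitor.get_obs(); print(o['eef_pos'],o['eef_rot'],o['width'],o['contact_force'])
for n in('top','side'):
    c=imaging.capture(n); cv2.imwrite(f'pics/{n}2.png',c['image'])
    x0,y0=(230,190) if n=='top' else (180,180)
    cv2.imwrite(f'pics/{n}2c.png',cv2.resize(c['image'][y0:y0+100,x0:x0+100],None,fx=6,fy=6,interpolation=cv2.INTER_CUBIC))
E
```

```text
[534.86913563 -17.10855015 265.51291137] [[ 0.99944129  0.03339918  0.00126398]
 [ 0.03339734 -0.9994411   0.00144887]
 [ 0.00131167 -0.00140585 -0.99999815]] 0.15885090086228965 [-0.33342102  0.77995407 -0.8670645 ]
```

View pics/top2c.png

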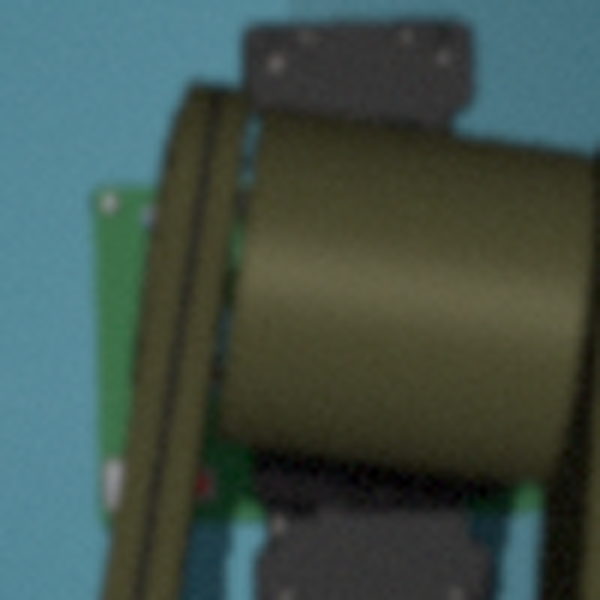

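View pics/side2c.png

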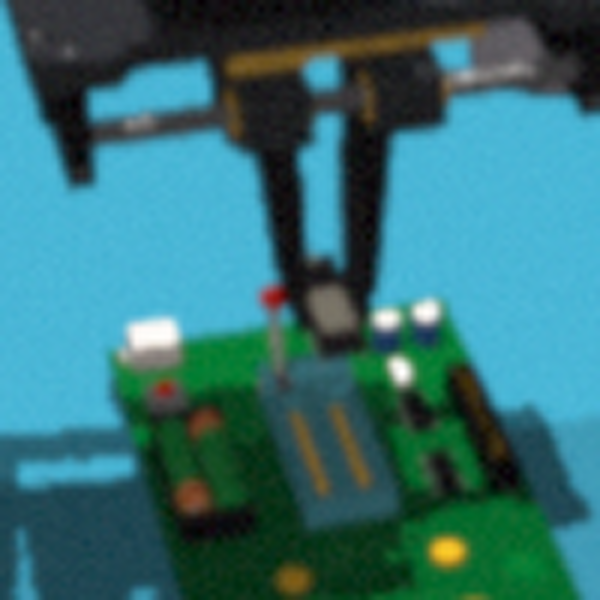

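```bash
python3 - <<'E'
from h import *
T=imaging.capture('top');S=imaging.capture('side')
def lab(im,u,v,h,thr):
    x0,y0=u-h,v-h; p=im[y0:y0+2*h+1,x0:x0+2*h+1].astype(float); hs=cv2.cvtColor(im,cv2.COLOR_BGR2HSV)[y0:y0+2*h+1,x0:x0+2*h+1].astype(float)
    w=np.clip(p[...,2]-thr,0,None)*(hs[...,1]<90); yy,xx=np.mgrid[y0:y0+2*h+1,x0:x0+2*h+1]; return ((w*xx).sum()/w.sum(),(w*yy).sum()/w.sum()), (w>0).sum()
t0=cv2.imread('pics/top0.png');s0=cv2.imread('pics/side0.png');s2=cv2.imread('pics/side2.png')
a,na=lab(t0,142,281,6,90); b,nb=lab(s0,182,189,6,150); c,nc=lab(s2,235,232,6,85)
print(a,na,b,nb,c,nc)
print(onz(T,a,9.5),onz(S,b,9.5),onz(S,c,9.5+70.1))
ang=np.radians(76.45); d=np.array([np.cos(ang),np.sin(ang)])
for q in(onz(T,a,9.5)[0],onz(S,b,9.5)[0]): 
    e=q-np.array([464.75,293.0]); print('label off along',e@d,'across',e@[d[1],-d[0]],' rel TCP465.6,293', (q-[465.6,293])@d,(q-[465.6,293])@[d[1],-d[0]])
e=onz(S,c,79.6)[0]-[534.87,-17.11]; print(e)
cv2.imwrite('pics/s2l.png',cv2.resize(s2[210:260,210:260],None,fx=12,fy=12,interpolation=0))
E
```

```text
(np.float64(141.88114901256733), np.float64(280.84524236983845)) 81 (np.float64(181.8842105263158), np.float64(188.52573099415204)) 29 (np.float64(234.78203834510595), np.float64(231.07467204843593)) 41
[[463.11444272 286.62784305]] [[462.90967661 287.74633958]] [[535.06724723 -22.4015814 ]]
label off along -6.577994226083869 across -0.09707585793454711  rel TCP465.6,293 -6.777143979621836 -0.9234168139967563
label off along -5.538605555292952 across -0.5581993082986678  rel TCP465.6,293 -5.737755308830918 -1.3845402643608768
[ 0.19724723 -5.2915814 ]
```

View pics/s2l.png

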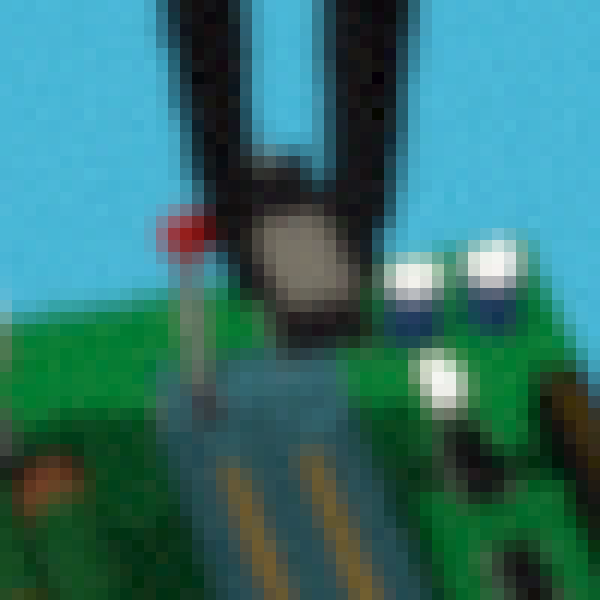

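apply_moves(motion="-0.3 1.8 -10 0.005 10; -0.3 1.8 -30 0.005 10; -0.3 1.8 -40 0.005 10; -0.3 1.8 -44 0.005 10; -0.3 1.8 -44 0.005 10; -0.3 1.8 -44 0.005 10; -0.3 1.8 -44 0.005 10")

```text
time: 6.0
eef_pos: [534.4, -12.1, 221.8]
eef_rot: [[0.999, 0.045, 0.002], [0.045, -0.999, 0.001], [0.002, -0.001, -1.0]]
contact_force: [0.3, 0.2, -0.3]
width: 0.158
```

```bash
python3 - <<'E'
from h import *
o=monitor.get_obs(); print(o['eef_pos'],np.arctan2(o['eef_rot'][1,0],o['eef_rot'][0,0]),o['width'],o['contact_force'])
for n in('side',):
    c=imaging.capture(n); cv2.imwrite(f'pics/{n}3.png',c['image'])
    x0,y0=(200,210)
    cv2.imwrite(f'pics/{n}3c.png',cv2.resize(c['image'][y0:y0+75,x0:x0+75],None,fx=8,fy=8,interpolation=cv2.INTER_CUBIC))
E
```

```text
[534.37431773 -12.11416776 221.84387226] 0.044553150201157535 0.15757692713645155 [ 0.29983229  0.20174122 -0.27071625]
```

View pics/side3c.png

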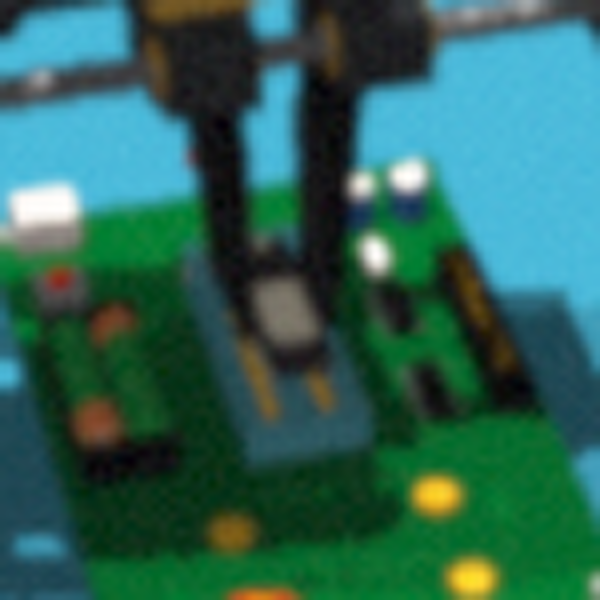

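apply_moves(motion="0 0 0 0 10; 0 0 0 0 10")

```text
time: 6.22
eef_pos: [534.9, -12.3, 223.0]
eef_rot: [[0.999, 0.044, 0.004], [0.044, -0.999, 0.001], [0.004, -0.001, -1.0]]
contact_force: [0.6, 0.4, -0.4]
width: 0.157
```

```bash
cat >>h.py <<'E'
def lab(im,u,v,h,thr):
    x0,y0=u-h,v-h; p=im[y0:y0+2*h+1,x0:x0+2*h+1].astype(float); hs=cv2.cvtColor(im,cv2.COLOR_BGR2HSV)[y0:y0+2*h+1,x0:x0+2*h+1].astype(float)
    w=np.clip(p[...,2]-thr,0,None)*(hs[...,1]<90); yy,xx=np.mgrid[y0:y0+2*h+1,x0:x0+2*h+1]; return ((w*xx).sum()/w.sum(),(w*yy).sum()/w.sum()), (w>0).sum()
E
python3 - <<'E'
from h import *
S=imaging.capture('side');o=monitor.get_obs(); print(o['eef_pos'])
q,n=lab(S['image'],236,249,5,85);print(q,n,onz(S,q,o['eef_pos'][2]-195.4+9.5))
E
```

```text
[534.79043174 -12.30783151 222.83760878]
(np.float64(235.60508953817154), np.float64(248.0311027332705)) 40 [[536.25186118 -18.52007588]]
```

apply_moves(motion="-0.2 -3 0 -0.006 10; -0.2 -3 0 -0.006 10; -0.2 -3 0 -0.006 10; -0.2 -3 0 -0.006 10; -0.2 -3 0 -0.006 10")

```text
time: 6.68
eef_pos: [534.5, -15.4, 222.8]
eef_rot: [[0.999, 0.038, 0.004], [0.038, -0.999, 0.001], [0.004, -0.001, -1.0]]
contact_force: [0.1, 0.5, -1.2]
width: 0.161
```

```bash
python3 - <<'E'
from h import *
S=imaging.capture('side');o=monitor.get_obs(); print(o['eef_pos'],np.arctan2(o['eef_rot'][1,0],o['eef_rot'][0,0]))
q,n=lab(S['image'],236,249,5,85);print(q,n,onz(S,q,o['eef_pos'][2]-195.4+9.5))
cv2.imwrite('pics/side4c.png',cv2.resize(S['image'][210:285,200:275],None,fx=8,fy=8,interpolation=cv2.INTER_CUBIC))
E
```

```text
[534.52525394 -15.32124939 222.75182103] 0.03823393357992598
(np.float64(235.6785063752277), np.float64(249.0591985428051)) 40 [[535.7735882  -21.77144278]]
```

View pics/side4c.png

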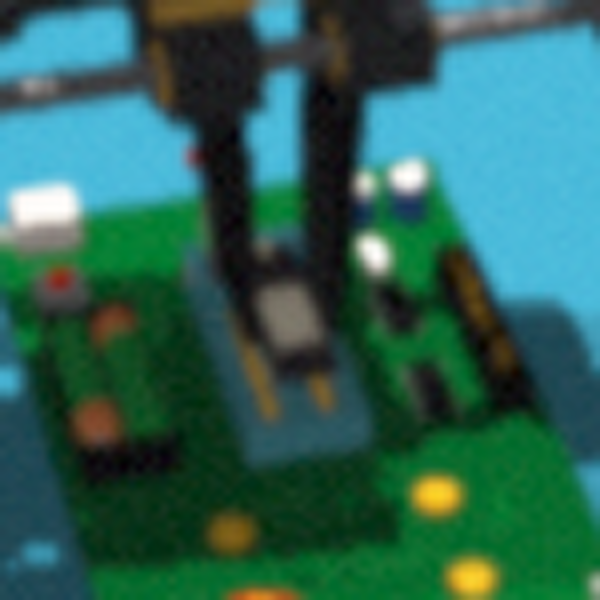

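apply_moves(motion="0 0 -3 0 10; 0 0 -5 0 10; 0 0 -6 0 10; 0 0 -7 0 10; 0 0 -7 0 10; 0 0 -7 0 10")

```text
time: 7.23
eef_pos: [534.5, -15.3, 215.6]
eef_rot: [[0.999, 0.038, 0.003], [0.038, -0.999, 0.001], [0.003, -0.001, -1.0]]
contact_force: [-1.1, 1.0, -0.4]
width: 0.159
```

apply_moves(motion="0 0 -1 0 10; 0 0 -2 0 10; 0 0 -2.8 0 10; 0 0 -2.8 0 10; 0 0 -2.8 0 10")

```text
time: 7.65
eef_pos: [534.6, -15.3, 212.9]
eef_rot: [[0.999, 0.038, 0.003], [0.038, -0.999, 0.001], [0.003, -0.001, -1.0]]
contact_force: [-0.1, -0.0, 0.5]
width: 0.157
```

apply_moves(motion="0 0 -0.8 0 10; 0 0 -0.8 0 10; 0 0 -0.8 0 10")

```text
time: 7.9
eef_pos: [534.7, -15.3, 212.8]
eef_rot: [[0.999, 0.038, 0.003], [0.038, -0.999, 0.001], [0.003, -0.001, -1.0]]
contact_force: [-3.0, -0.3, 5.6]
width: 0.16
```

apply_moves(motion="0 0 0.5 0 24; 0 0 0.5 0 24; 0 0 0.5 0 24; 0 0 0.5 0 24; 0 0 2 0 24; 0 0 20 0 24; 0 0 50 0 24; 0 0 60 0 24; 0 0 60 0 24; 0 0 60 0 24")

```text
time: 8.73
eef_pos: [534.8, -15.3, 273.1]
eef_rot: [[0.999, 0.038, 0.004], [0.038, -0.999, 0.001], [0.004, -0.001, -1.0]]
contact_force: [-0.1, 0.2, -0.7]
width: 0.25
```

```bash
python3 - <<'E'
from h import *
S=imaging.capture('side');o=monitor.get_obs(); print(o['eef_pos'],o['joint_pos'])
q,n=lab(S['image'],236,254,5,85);print(q,n,onz(S,q,27))
cv2.imwrite('pics/side5c.png',cv2.resize(S['image'][210:285,200:275],None,fx=8,fy=8,interpolation=cv2.INTER_CUBIC))
E
```

```text
[534.32749225 -15.26589225 271.92922126] [-1.29304897e-01 -8.44270660e-03  2.02312663e+00  1.74100830e-03
  1.12514881e+00 -1.68398117e-01]
(np.float64(235.71894093686353), np.float64(253.0091649694501)) 39 [[535.68323553 -21.2853566 ]]
```

View pics/side5c.png

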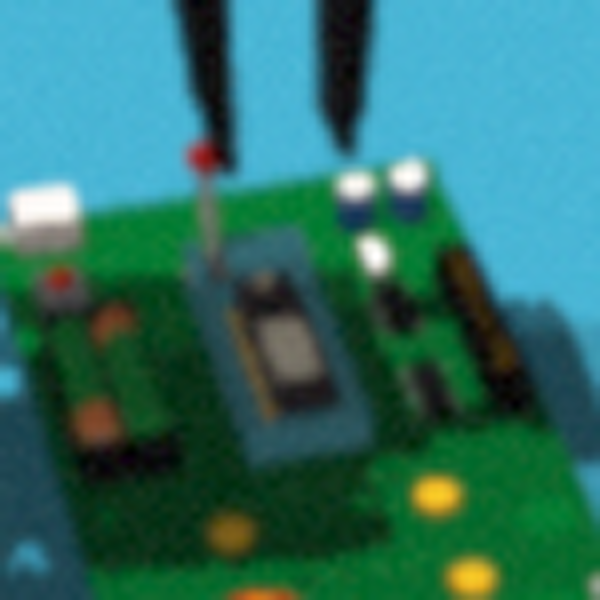

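apply_moves(motion="-9.8 25 0 0 0; -9.8 25 0 0 0; -9.8 25 0 0 0; -9.8 25 0 0 0; -9.8 25 -20 0 0; -9.8 25 -40 0 0; -9.8 25 -46 0 0; -9.8 25 -46 0 0; -9.8 25 -46 0 0")

```text
time: 9.53
eef_pos: [524.6, 9.4, 225.7]
eef_rot: [[0.999, 0.038, 0.001], [0.038, -0.999, 0.001], [0.001, -0.001, -1.0]]
contact_force: [0.2, 0.2, 0.1]
width: 0.01
```

```bash
python3 - <<'E'
from h import *
S=imaging.capture('side');o=monitor.get_obs(); print(o['eef_pos'],o['width'],o['contact_force'])
cv2.imwrite('pics/side6c.png',cv2.resize(S['image'][190:280,190:280],None,fx=6,fy=6,interpolation=cv2.INTER_CUBIC))
E
```

```text
[524.97483238   9.44861769 226.52722168] 0.0027115882941609014 [-0.19612006 -0.27675172  0.41783811]
```

View pics/side6c.png

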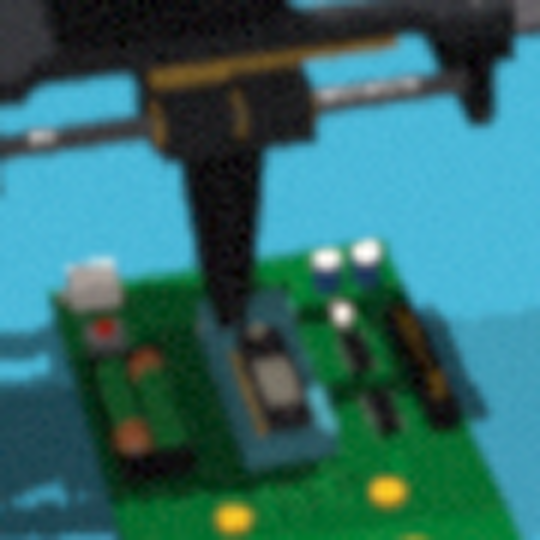

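apply_moves(motion="0 4 0 0 0; 0 8 0 0 0; 0 11 0 0 0; 0 14 0 0 0; 0 17 0 0 0; 0 20 0 0 0; 0 22 0 0 0; 0 24 0 0 0; 0 24 0 0 0")

```text
time: 10.33
eef_pos: [524.5, 33.2, 225.6]
eef_rot: [[0.999, 0.039, 0.001], [0.039, -0.999, -0.001], [0.001, 0.001, -1.0]]
contact_force: [-1.3, -6.8, -4.3]
width: 0.004
```

apply_moves(motion="0 0 10 0 0; 0 0 20 0 0; 0 0 20 0 0")

```text
time: 10.58
eef_pos: [526.0, 33.6, 248.9]
eef_rot: [[0.999, 0.039, 0.007], [0.039, -0.999, -0.0], [0.007, 0.0, -1.0]]
contact_force: [0.6, -0.2, 0.4]
width: 0.007
```

```bash
python3 - <<'E'
from h import *
S=imaging.capture('side');T=imaging.capture('top');o=monitor.get_obs(); print(o['eef_pos'],o['width'],o['contact_force'])
cv2.imwrite('pics/side7c.png',np.hstack([cv2.resize(c[y:y+90,x:x+90],None,fx=4,fy=4,interpolation=cv2.INTER_CUBIC) for c,x,y in((S['image'],190,190),(T['image'],240,200))]))
E
```

```text
[525.29017265  33.52998617 247.33166356] 0.0035279980302911442 [0.58920446 0.59055704 0.08727023]
```

View pics/side7c.png

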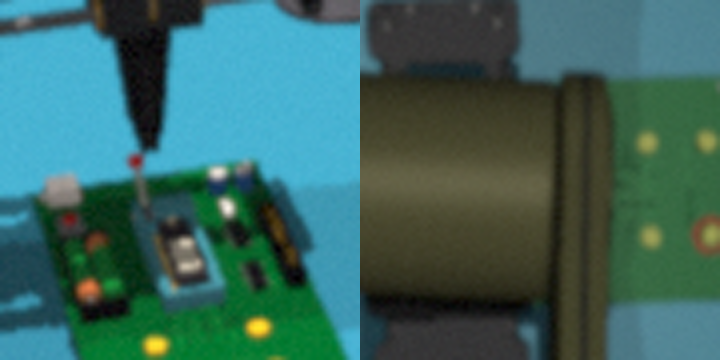

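```bash
cat >>h.py <<'E'
def ball(S,u,v,h=6):
    im=S['image'].astype(float);x0,y0=u-h,v-h;p=im[y0:y0+2*h+1,x0:x0+2*h+1];w=np.clip(p[...,2]-1.2*np.maximum(p[...,0],p[...,1])-20,0,None)
    yy,xx=np.mgrid[y0:y0+2*h+1,x0:x0+2*h+1];q=((w*xx).sum()/w.sum(),(w*yy).sum()/w.sum())
    o,d=ray(S,*q);n=np.array([np.cos(.038),np.sin(.038),0]);P=np.array([524.7,22.4,21]);X=o+d*((P-o)@n)/(d@n)
    return q,X,np.linalg.norm(X-P),np.arctan2(X[1]-P[1],X[2]-P[2])
E
python3 - <<'E'
from h import *
S=imaging.capture('side'); print(ball(S,224,230))
S['image']=cv2.imread('pics/side0.png');print(ball(S,225,229))
E
```

```text
((np.float64(223.60384153661468), np.float64(229.78631452581035)), array([523.80629171,  45.90731787,  39.37769332]), np.float64(29.851839470139286), np.float64(0.907260539257609))
((np.float64(224.94869513641757), np.float64(228.92230130486357)), array([524.38269934,  30.74599794,  51.34959887]), np.float64(31.477841613339123), np.float64(0.26836186876933443))
```

apply_moves(motion="-0.8 16.5 0 0 0; -0.8 16.5 0 0 0; -0.8 16.5 -8 0 0; -0.8 16.5 -14 0 0; -0.8 16.5 -18 0 0; -0.8 16.5 -22 0 0; -0.8 16.5 -25 0 0; -0.8 16.5 -28 0 0; -0.8 16.5 -30 0 0; -0.8 16.5 -30 0 0")

```text
time: 11.57
eef_pos: [524.1, 49.8, 216.2]
eef_rot: [[0.999, 0.039, 0.003], [0.039, -0.999, -0.001], [0.003, 0.001, -1.0]]
contact_force: [-1.2, 0.1, 0.6]
width: 0.004
```

apply_moves(motion="0 0 -0.7 0 0; 0 0 -1.4 0 0; 0 0 -1.4 0 0; 0 0 -1.4 0 0")

```text
time: 11.9
eef_pos: [524.3, 49.8, 215.8]
eef_rot: [[0.999, 0.039, 0.003], [0.039, -0.999, -0.001], [0.003, 0.001, -1.0]]
contact_force: [-3.5, 0.8, 6.9]
width: 0.007
```

apply_moves(motion="0 0 -0.5 0 0; 0 0 -0.5 0 0; 0 0 10 0 0; 0 0 40 0 0; 0 0 70 0 0; 0 -20 90 0 0; 0 -60 110 0 0; 0 -60 110 0 0")

```text
time: 12.57
eef_pos: [525.5, -13.6, 331.0]
eef_rot: [[0.999, 0.037, 0.011], [0.037, -0.999, -0.005], [0.011, 0.005, -1.0]]
contact_force: [0.7, 0.3, 0.2]
width: 0.006
```

```bash
python3 - <<'E'
from h import *
S=imaging.capture('side');T=imaging.capture('top');o=monitor.get_obs(); print(o['eef_pos'],o['width'],o['contact_force'],o['joint_pos'])
print(ball(S,223,237))
q,n=lab(S['image'],236,254,5,110);print(q,n,onz(S,q,27))
cv2.imwrite('pics/side8c.png',np.hstack([cv2.resize(c[y:y+90,x:x+90],None,fx=4,fy=4,interpolation=cv2.INTER_CUBIC) for c,x,y in((S['image'],190,210),(T['image'],240,200))]))
E
```

```text
[524.5278037  -11.40276908 327.23728866] 0.009433329858238805 [-0.00766889  0.40431961  0.39245957] [-1.23911304e-01 -9.43511717e-02  2.00488622e+00 -9.01956647e-04
  1.22508355e+00 -1.60107272e-01]
((np.float64(223.04365519792825), np.float64(234.51609322974474)), array([523.47227848,  54.69290851,  21.8534088 ]), np.float64(32.327504488241274), np.float64(1.5443753491722783))
(np.float64(235.92134831460675), np.float64(253.0561797752809)) 19 [[536.03785477 -21.52887465]]
```

View pics/side8c.png

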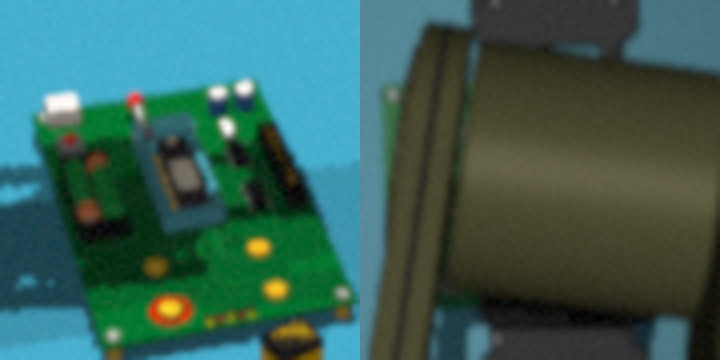

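```bash
python3 - <<'E'
from h import *
T=imaging.capture('top');S=imaging.capture('side')
t0=cv2.imread('pics/top0.png');s0=cv2.imread('pics/side0.png')
print(onz(T,(432.1,249.8),144),onz(S,(263.3,293.3),144)); X,e=tri(T,(432.1,249.8),S,(263.3,293.3));print(X,e)
# foot: mask non-mat
for n,im,c,r in(('top',t0,T,(385,228,426,275)),('side',s0,S,(232,330,295,382))):
    x0,y0,x1,y1=r;hsv=cv2.cvtColor(im,cv2.COLOR_BGR2HSV)[y0:y1,x0:x1].astype(int)
    m=((hsv[...,1]<80)).astype(np.uint8) if n=='top' else (hsv[...,1]<110).astype(np.uint8)
    m=cv2.morphologyEx(m,cv2.MORPH_CLOSE,np.ones((5,5)))
    cs=max(cv2.findContours(m,0,2)[0],key=cv2.contourArea).reshape(-1,2)+[x0,y0]
    w=onz(c,cs,12 if n=='top' else 12)
    print(n,w.min(0),w.max(0),cv2.minEnclosingCircle(w.astype(np.float32)))
    cv2.imwrite(f'pics/m_{n}.png',cv2.resize(m*255,None,fx=6,fy=6,interpolation=0))
cv2.imwrite('pics/t_st.png',cv2.resize(t0[230:270,400:445],None,fx=16,fy=16,interpolation=0))
cv2.imwrite('pics/s_st.png',cv2.resize(s0[285:345,245:290],None,fx=10,fy=10,interpolation=0))
E
```

```text
[[ 528.6108924  -282.91388824]] [[ 529.28219455 -282.58996319]]
[ 528.90297961 -282.87677494  144.26871142] [np.float64(0.3050775742532391), np.float64(0.30507757425328075)]
top [ 493.85686626 -314.03043154] [ 562.24310108 -246.46390066] ((527.9823608398438, -282.7098388671875), 36.888973236083984)
side [ 491.69778399 -329.36159024] [ 562.51878031 -218.11995433] ((526.0936279296875, -273.6627197265625), 55.707950592041016)
```

View pics/t_st.png

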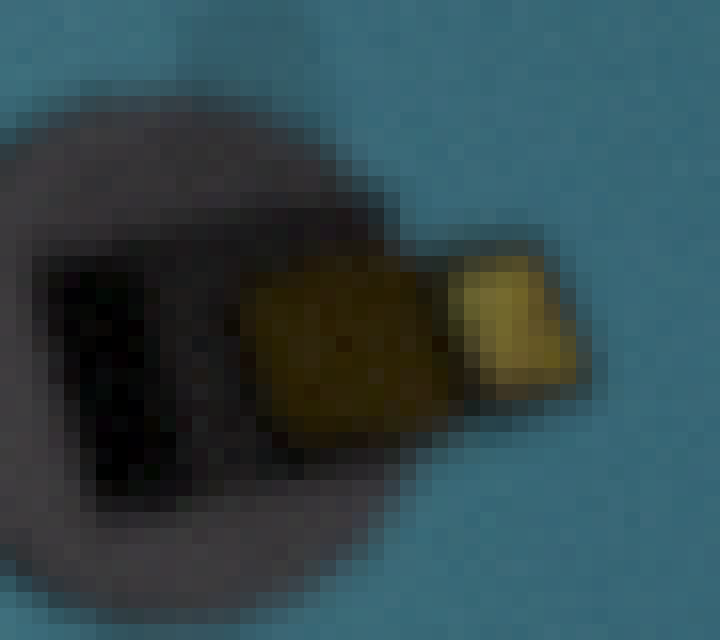

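View pics/s_st.png

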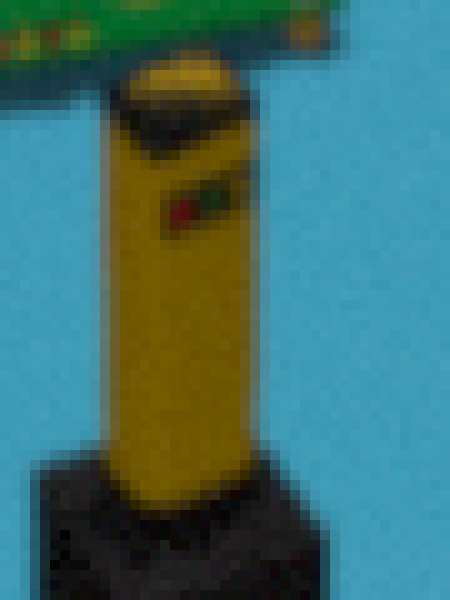

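```bash
python3 - <<'E'
from h import *
T=imaging.capture('top');S=imaging.capture('side')
P=onz(S,[(255.3,332),(261.8,335.8),(270.6,332)],62);print(P); 
for a,b in((1,0),(1,2)): d=P[b]-P[a];print(np.linalg.norm(d),np.degrees(np.arctan2(d[1],d[0])))
# block top corners in side (z=62): left, front, right
P=onz(S,[(248.8,332),(259.5,346),(277.5,336.8)],62);print(P)
for a,b in((1,0),(1,2)): d=P[b]-P[a];print(np.linalg.norm(d),np.degrees(np.arctan2(d[1],d[0])))
# predicted handle outline for yaws in both views: print widths of silhouette columns at mid height in side
for yaw in (0,8,12,16,20,25):
  for sx,sy in((10,8),(8,10)):
    a=np.radians(yaw);R=np.array([[np.cos(a),-np.sin(a)],[np.sin(a),np.cos(a)]])
    C=[proj(S,[*(np.array([528.5,-282.8])+R@np.array([i*sx,j*sy])),100]) for i in(-1,1) for j in(-1,1)]
    D=[proj(T,[*(np.array([528.5,-282.8])+R@np.array([i*sx,j*sy])),144]) for i in(-1,1) for j in(-1,1)]
    C=np.array(C);D=np.array(D);print(yaw,sx,sy,'side cols',C[:,0].min().round(1),C[:,0].max().round(1),'corner',C[np.argmax(C[:,1]),0].round(1),'top rows',D[:,1].min().round(1),D[:,1].max().round(1),'cols',D[:,0].min().round(1),D[:,0].max().round(1))
E
```

```text
[[ 518.69582134 -274.30327291]
 [ 526.5299865  -284.4990498 ]
 [ 541.43766788 -279.92839547]]
12.857994021745148 127.53772217858453
15.592621493286648 17.045396298364004
[[ 509.04457051 -271.91606708]
 [ 518.46370826 -304.01378833]
 [ 549.16438244 -292.25630594]]
33.45121619881488 106.35442726074123
32.87506330703414 20.955414417171937
0 10 8 side cols 255.1 270.6 corner 257.4 top rows 244.5 255.3 cols 427.6 436.4
0 8 10 side cols 256.1 269.6 corner 259.1 top rows 245.5 254.2 cols 426.6 437.5
8 10 8 side cols 254.6 271.1 corner 258.4 top rows 244.0 255.8 cols 427.0 437.1
8 8 10 side cols 255.4 270.3 corner 260.2 top rows 244.9 254.8 cols 426.1 438.0
12 10 8 side cols 254.4 271.2 corner 259.0 top rows 243.7 256.0 cols 426.7 437.4
12 8 10 side cols 255.1 270.6 corner 260.8 top rows 244.6 255.2 cols 425.9 438.2
16 10 8 side cols 254.3 271.3 corner 259.5 top rows 243.5 256.2 cols 426.4 437.7
16 8 10 side cols 254.9 270.8 corner 261.4 top rows 244.3 255.5 cols 425.7 438.4
20 10 8 side cols 254.2 271.4 corner 260.1 top rows 243.4 256.4 cols 426.1 438.0
20 8 10 side cols 254.6 271.0 corner 262.0 top rows 244.0 255.7 cols 425.5 438.5
25 10 8 side cols 254.2 271.4 corner 260.8 top rows 243.2 256.5 cols 425.9 438.2
25 8 10 side cols 254.4 271.2 corner 262.7 top rows 243.7 256.0 cols 425.4 438.7
```

apply_moves(motion="0 -10 20 0.03 50; 0 -40 38 0.1 50; 1 -80 38 0.15 50; 2 -120 38 0.2 50; 3 -160 38 0.26 50; 4 -195 38 0.26 50; 4 -230 38 0.26 50; 4 -255 38 0.26 50; 4 -271.4 38 0.26 50; 4 -271.4 38 0.26 50; 4 -271.4 38 0.26 50; 4 -271.4 38 0.26 50")

```text
time: 13.87
eef_pos: [528.0, -279.6, 361.5]
eef_rot: [[0.955, 0.297, -0.001], [0.297, -0.955, 0.001], [-0.0, -0.001, -1.0]]
contact_force: [-0.2, -0.0, 0.9]
width: 0.525
```

```bash
python3 - <<'E'
from h import *
S=imaging.capture('side');T=imaging.capture('top');o=monitor.get_obs(); print(o['eef_pos'],np.arctan2(o['eef_rot'][1,0],o['eef_rot'][0,0]),o['eef_rot'][:,2],o['width'],o['contact_force'],o['joint_pos'])
cv2.imwrite('pics/side9c.png',np.hstack([cv2.resize(c[y:y+120,x:x+100],None,fx=4,fy=4,interpolation=cv2.INTER_CUBIC) for c,x,y in((S['image'],215,250),(T['image'],370,190))]))
E
```

```text
[ 528.01737723 -279.35913962  361.95201396] 0.3018889799460884 [ 4.39610092e-05  1.62053155e-04 -9.99999986e-01] 0.5273944062997701 [ 0.25392314  0.5239938  -0.08824436] [-5.76509483e-01  3.94336998e-02  1.81317774e+00  1.66384891e-04
  1.28903270e+00 -8.78444737e-01]
```

View pics/side9c.png

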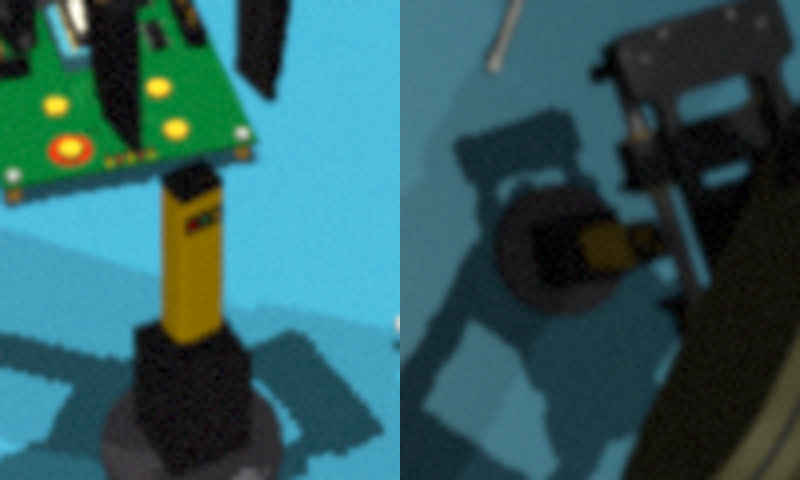

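apply_moves(motion="0.5 -3.4 0 0 50; 0.5 -3.4 0 0 50; 0.5 -3.4 -20 0 50; 0.5 -3.4 -45 0 50; 0.5 -3.4 -65 0 50; 0.5 -3.4 -80 0 50; 0.5 -3.4 -88 0 50; 0.5 -3.4 -88 0 50; 0.5 -3.4 -88 0 50; 0.5 -3.4 -88 0 50")

```text
time: 14.8
eef_pos: [529.1, -283.0, 275.5]
eef_rot: [[0.955, 0.298, 0.002], [0.298, -0.955, -0.001], [0.002, 0.002, -1.0]]
contact_force: [0.2, 0.2, -0.3]
width: 0.526
```

```bash
python3 - <<'E'
from h import *
S=imaging.capture('side');T=imaging.capture('top');o=monitor.get_obs(); print(o['eef_pos'],np.arctan2(o['eef_rot'][1,0],o['eef_rot'][0,0]),o['eef_rot'][:,2],o['width'],o['contact_force'])
cv2.imwrite('pics/side10c.png',np.hstack([cv2.resize(c[y:y+120,x:x+100],None,fx=4,fy=4,interpolation=cv2.INTER_CUBIC) for c,x,y in((S['image'],215,250),(T['image'],370,190))]))
E
```

```text
[ 529.04573207 -283.04771353  275.68793218] 0.30195032702208036 [ 0.00242521 -0.00139315 -0.99999609] 0.5229051994901402 [-0.45273003  0.22482995 -0.48702453]
```

View pics/side10c.png

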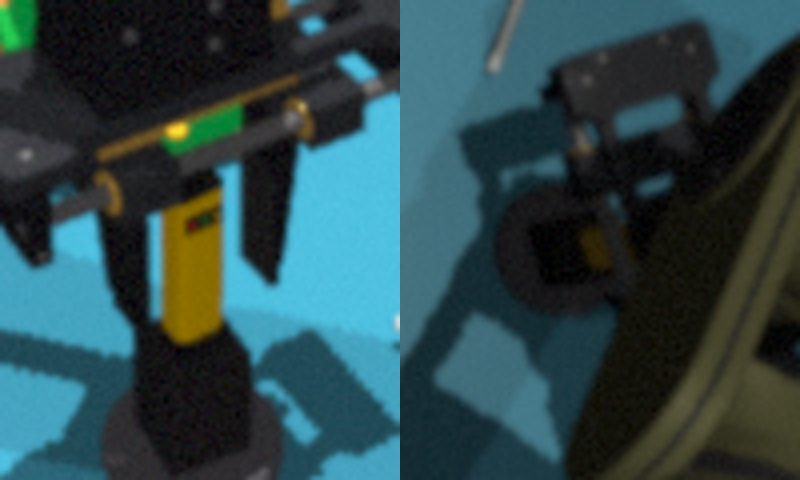

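Well centred between the fingers; close on the handle.

apply_moves(motion="0 0 -1 0 35; 0 0 -1 0 25; 0 0 -1 0 18; 0 0 -1 0 10; 0 0 -1 0 10; 0 0 -1 0 10; 0 0 -1 0 10; 0 0 -1 0 10; 0 0 -1 0 10; 0 0 -1 0 10", newtons=25)

```text
time: 15.73
eef_pos: [528.7, -283.1, 274.5]
eef_rot: [[0.955, 0.297, 0.001], [0.297, -0.955, -0.001], [0.0, 0.002, -1.0]]
contact_force: [-3.9, -0.9, 1.3]
width: 0.211
```

apply_moves(motion="-0.5 0 5 0 10; -0.5 0 15 0 10; -0.5 0 30 0 10; -0.5 0 45 0 10; -0.5 0 60 0 10; -0.5 0 75 0 10; -0.5 0 85 0 10; -0.5 0 85 0 10; -0.5 0 85 0 10; -0.5 0 85 0 10")

```text
time: 16.57
eef_pos: [528.1, -282.9, 358.7]
eef_rot: [[0.955, 0.298, 0.0], [0.298, -0.955, -0.001], [0.0, 0.001, -1.0]]
contact_force: [0.1, -0.7, -1.3]
width: 0.21
```

```bash
python3 - <<'E'
from h import *
S=imaging.capture('side');o=monitor.get_obs(); print(o['eef_pos'],np.arctan2(o['eef_rot'][1,0],o['eef_rot'][0,0]),o['eef_rot'][:,2],o['width'],o['contact_force'])
p=o['eef_pos'];print(proj(S,[p[0],p[1],p[2]-259.5]),proj(S,[p[0],p[1],p[2]-212.5]))
cv2.imwrite('pics/side11c.png',np.hstack([cv2.resize(c[y:y+120,x:x+130],None,fx=5,fy=5,interpolation=cv2.INTER_CUBIC) for c,x,y in((S['image'],200,250),)]))
E
```

```text
[ 527.98190345 -282.91433413  358.2599272 ] 0.30207538287823 [-5.27078320e-04 -1.78532755e-04 -9.99999845e-01] 0.20832463548382235 [ 0.22465749  0.35364729 -1.28613122]
[262.48444797 316.92569999] [262.47363385 292.64846987]
```

View pics/side11c.png

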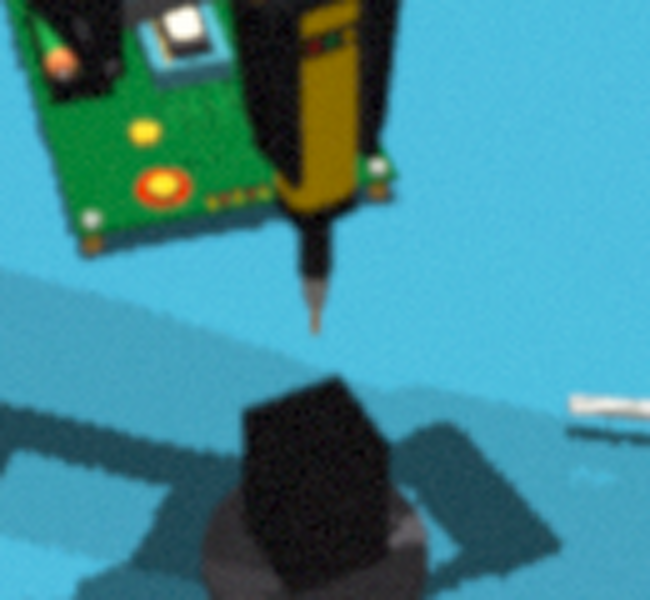

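apply_moves(motion="-2 20 0 0 10; -4 50 0 0 10; -7 85 0 0 10; -10 120 0 0 10; -13 150 0 0 10; -15.4 170 -15 0 10; -15.4 179.2 -30 0 10; -15.4 179.2 -45 0 10; -15.4 179.2 -58 0 10; -15.4 179.2 -62 0 10; -15.4 179.2 -62 0 10; -15.4 179.2 -62 0 10")

```text
time: 17.62
eef_pos: [512.7, -104.1, 296.1]
eef_rot: [[0.955, 0.297, -0.001], [0.297, -0.955, 0.0], [-0.001, -0.0, -1.0]]
contact_force: [-0.3, 0.7, 0.3]
width: 0.204
```

apply_moves(motion="0 0 0 0 10; 0 0 0 0 10; 0 0 0 0 10")

```text
time: 17.87
eef_pos: [513.0, -104.5, 297.0]
eef_rot: [[0.955, 0.296, 0.0], [0.296, -0.955, -0.0], [0.0, 0.001, -1.0]]
contact_force: [-0.3, 0.8, -0.9]
width: 0.21
```

```bash
python3 - <<'E'
from h import *
S=imaging.capture('side');T=imaging.capture('top');o=monitor.get_obs(); print(o['eef_pos'],np.arctan2(o['eef_rot'][1,0],o['eef_rot'][0,0]),o['eef_rot'][:,2],o['width'],o['contact_force'])
p=o['eef_pos'];print(proj(S,[p[0],p[1],p[2]-259.5]),p[2]-259.5)
cv2.imwrite('pics/side12c.png',np.hstack([cv2.resize(c[y:y+60,x:x+60],None,fx=10,fy=10,interpolation=cv2.INTER_CUBIC) for c,x,y in((S['image'],200,245),)]))
E
```

```text
[ 512.86688225 -104.35638589  296.7455245 ] 0.30100808256357997 [-8.66047653e-06 -3.00696820e-04 -9.99999955e-01] 0.20728892461140266 [ 0.37267967 -0.26079366 -0.85382959]
[231.78771912 276.85256076] 37.24552450416547
```

View pics/side12c.png

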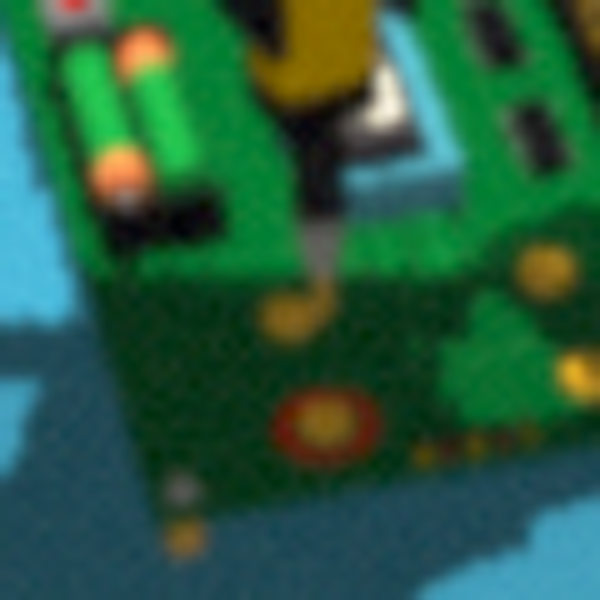

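apply_moves(motion="0 0.6 -8 0 10; 0 0.6 -15 0 10; 0 0.6 -19 0 10; 0 0.6 -21 0 10; 0 0.6 -21 0 10; 0 0.6 -21 0 10; 0 0.6 -21 0 10")

```text
time: 18.55
eef_pos: [513.0, -103.8, 275.9]
eef_rot: [[0.955, 0.296, 0.0], [0.296, -0.955, -0.0], [0.0, 0.0, -1.0]]
contact_force: [-0.4, -0.0, -0.5]
width: 0.209
```

```bash
python3 - <<'E'
from h import *
S=imaging.capture('side');o=monitor.get_obs(); print(o['eef_pos'],o['eef_rot'][:,2],o['width'],o['contact_force'])
p=o['eef_pos'];print(proj(S,[p[0],p[1],p[2]-259.5]),p[2]-259.5)
cv2.imwrite('pics/side13c.png',np.hstack([cv2.resize(c[y:y+60,x:x+60],None,fx=10,fy=10,interpolation=cv2.INTER_CUBIC) for c,x,y in((S['image'],200,245),)]))
E
```

```text
[ 513.01262702 -103.76995416  276.03032878] [ 5.24234929e-04 -4.58068325e-04 -9.99999758e-01] 0.20837180268235034 [ 0.00998244 -0.13246562  0.24259787]
[232.14887175 285.51067741] 16.530328783992672
```

View pics/side13c.png

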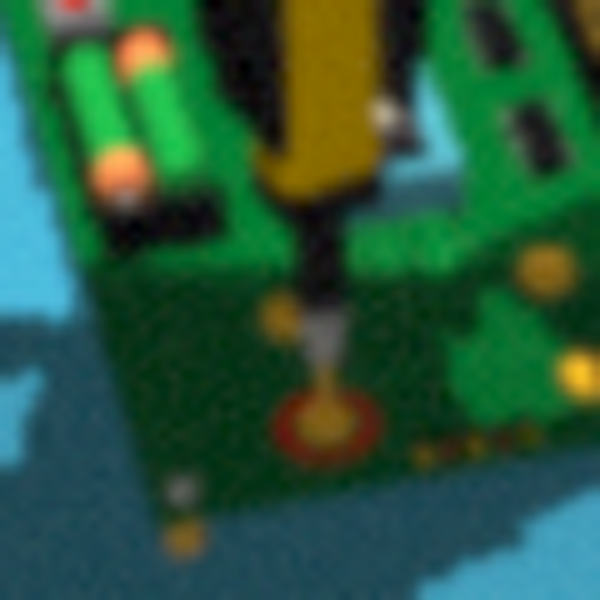

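apply_moves(motion="0 0 -1.5 0 10; 0 0 -2.5 0 10; 0 0 -3.5 0 10; 0 0 -4 0 10; 0 0 -4 0 10; 0 0 -4 0 10")

```text
time: 19.1
eef_pos: [513.1, -103.8, 272.3]
eef_rot: [[0.955, 0.297, 0.001], [0.297, -0.955, -0.001], [0.001, 0.001, -1.0]]
contact_force: [0.4, 0.3, 1.2]
width: 0.213
```

apply_moves(motion="0 0 0 0 10; 0 0 0 0 10; 0 0 0 0 10")

```text
time: 19.35
eef_pos: [513.2, -103.8, 272.4]
eef_rot: [[0.955, 0.297, 0.001], [0.297, -0.955, -0.001], [0.001, 0.001, -1.0]]
contact_force: [-0.8, 0.4, 0.4]
width: 0.211
```

apply_moves(motion="0 0 -1 0 10; 0 0 -1.8 0 10; 0 0 -1.8 0 10; 0 0 -1.8 0 10; 0 0 -1.8 0 10")

```text
time: 19.77
eef_pos: [513.2, -103.8, 270.6]
eef_rot: [[0.955, 0.297, 0.001], [0.297, -0.955, -0.001], [0.001, 0.001, -1.0]]
contact_force: [-0.1, -0.2, 2.1]
width: 0.206
```

```bash
python3 - <<'E'
from h import *
f=[]
for i in range(12):
    S=imaging.capture('side');o=monitor.get_obs();f.append([*o['contact_force'],o['eef_pos'][2]])
print(np.mean(f,0),np.std(f,0)/12**.5); print(o['time'],o['eef_pos'],o['eef_rot'][:,2],o['width'])
cv2.imwrite('pics/side14c.png',np.hstack([cv2.resize(c[y:y+60,x:x+60],None,fx=10,fy=10,interpolation=cv2.INTER_CUBIC) for c,x,y in((S['image'],200,245),)]))
E
```

```text
[-5.64792036e-01  6.45146627e-02  1.18482574e+00  2.70594174e+02] [0.15808813 0.16710196 0.1332009  0.00576985]
20.3667 [ 513.14858901 -103.81078987  270.56075566] [ 1.02410407e-03 -5.98108428e-04 -9.99999297e-01] 0.2083615561379241
```

View pics/side14c.png

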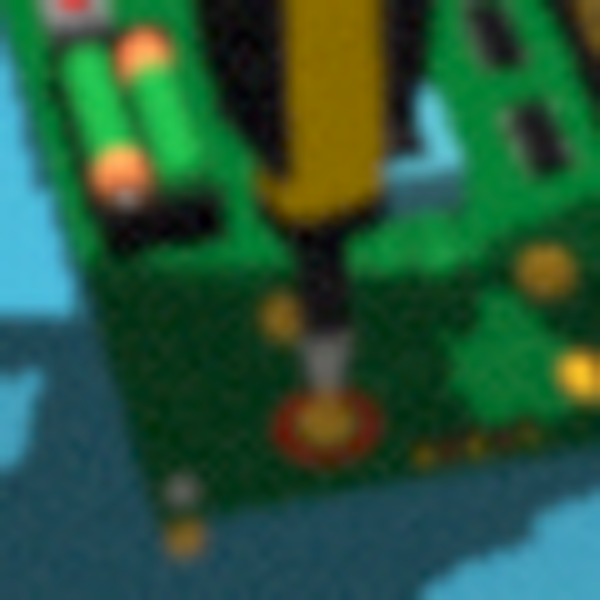

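apply_moves(motion="0 0 -0.5 0 10; 0 0 -0.5 0 10; 0 0 -0.5 0 10; 0 0 -0.5 0 10; 0 0 -0.5 0 10; 0 0 -0.5 0 10")

```text
time: 20.87
eef_pos: [513.2, -103.8, 270.1]
eef_rot: [[0.955, 0.297, 0.001], [0.297, -0.955, -0.001], [0.001, 0.001, -1.0]]
contact_force: [-0.2, 0.2, 1.3]
width: 0.209
```

```bash
python3 - <<'E'
from h import *
f=[]
for i in range(12):
    S=imaging.capture('side');o=monitor.get_obs();f.append([*o['contact_force'],o['eef_pos'][2]])
print(np.mean(f,0),np.std(f,0)/12**.5); print(o['time'],o['eef_pos'],o['eef_rot'][:,2],o['width'],np.abs(o['dq']).max())
print(ball(S,223,235))
cv2.imwrite('pics/side15.png',cv2.resize(S['image'][200:320,180:300],None,fx=5,fy=5,interpolation=cv2.INTER_CUBIC))
E
```

```text
[-4.28944202e-01  5.97894191e-02  1.14360650e+00  2.70074489e+02] [0.13286847 0.12968823 0.13032284 0.0037253 ]
21.4667 [ 513.16944503 -103.79740412  270.09700084] [ 1.10888244e-03 -6.49027102e-04 -9.99999175e-01] 0.2091442115733715 0.0015662247287837171
((np.float64(229.00000000000003), np.float64(240.0)), array([525.80240975,  -6.59681766,  49.58742323]), np.float64(40.734156529871505), np.float64(-0.7925075309140547))
```

View pics/side15.png

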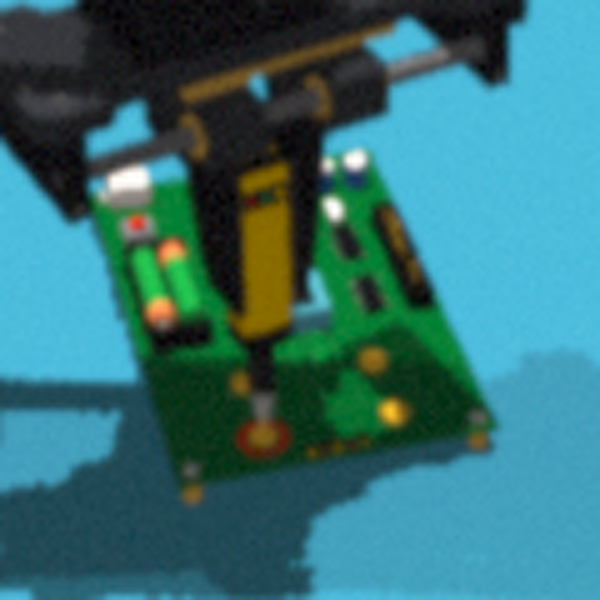

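```bash
python3 -c "
from cell import order
print(order.hand_in())"
```

```text
the job is handed in; nothing more can be done
None
```

I fitted the chip, locked the lever and left the probe held on the ringed pad. I handed the job in at about 21.5 s of the 58 s allowed; it reports no verdict.

- **Chip:** it went into the socket with the notch towards the lever. It came to rest at the expected seated height with about 5.6 N of push, and I let go while the lever was still up. After release its label measured about 0.5 mm from the intended spot along the socket and about 1 mm to one side, within the 3 mm limit.
- **Lever:** I pushed it over and pressed it flat. The image afterwards gave about 1.54 rad, against the 1.4 rad needed.
- **Probe:** I drew it 85 mm straight up out of the stand and put it on the ringed pad. The arm is within 0.002 rad of vertical, and the side camera put the tip within about 1 mm of the pad's centre.
- **Press on the pad:** two estimates of the spring tip's travel disagree slightly. The height reading gives about 3.2 mm and the averaged force (about 1.8 N with the probe's weight allowed for) gives about 2 mm. Both are within 1 to 5 mm.

**Weak checks:**
- The last 0.5 mm of lowering did not measurably raise the force reading, which is noisy at this level.
- My final lever check failed because the gripper hid the ball, so the lever figure dates from just after it was locked.
- The chip was also mostly hidden in the last picture.
- The spool, speaker and screwdriver were not measured again. The arm's path stayed away from them.

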